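# Set a kiln shelf for firing

## Task

Load the kiln shelf from the ware board: stand the flask midway between the two back props with its broad faces parallel to the line of those props, set the three-armed stilt, points up, 90 mm to the left of the front prop and stand the bowl upright and centred on it, and set the cone pack 90 mm to the right of the front prop with its row of cones parallel to the shelf's front edge. The 90 mm are from centre to centre, straight to the side along the shelf; front is the robot's side, left and right are as seen from the robot. Put each piece down without dropping it, and do not shift the props, the lidded jar or the slip bottle.

Things in the scene. Friction and masses are not known exactly. Their poses are not given: they have to be found in the camera images.
- shelf: kiln shelf: fixed pale ceramic slab, 240 mm (x) x 320 mm (y) x 16 mm, on two low firebrick bars; its top is 36 mm above the bench. Lies to the robot's left or right. Origin on the bench under its centre; x points to its back (away from the robot), y to its left as seen from the robot, z up; turned at most 0.2 rad
- prop_back_left: square hollow kiln post of buff ceramic, 40 x 40 mm, 115 mm tall with a 20 mm bore, standing loose (320 g) on the kiln shelf; origin at the centre of its underside, z up, axes parallel to the shelf's. The left one of the two at the back of the shelf, as seen from the robot
- prop_back_right: square hollow kiln post of buff ceramic, 40 x 40 mm, 115 mm tall with a 20 mm bore, standing loose (320 g) on the kiln shelf; origin at the centre of its underside, z up, axes parallel to the shelf's. The right one of the two at the back; 230 mm from the left one, centre to centre along the shelf's y
- prop_front: square hollow kiln post of buff ceramic, 40 x 40 mm, 115 mm tall with a 20 mm bore, standing loose (320 g) on the kiln shelf; origin at the centre of its underside, z up, axes parallel to the shelf's. The single one near the front edge (the robot's side), near the middle of the shelf's width
- flask: cream ceramic flask like a thick disc on edge with a short neck: 84 mm wide (its y), 44 mm thick with flat broad faces (its x), 108 mm tall; disc's centre 45 mm up, neck 23 mm across. 180 to 370 g. Origin: centre of underside, z up. Starts upright on the ware board (fixed plywood, 250 x 340 mm, 18 mm high, on the robot's other side from the shelf), broad faces within 0.75 rad of facing the robot
- stilt: small cream ceramic kiln stilt: three-armed star with an upright point near the end of each arm. Arms 10 mm wide, 12 mm high, 26 mm long, one along its own x, the others at 120 degrees; points 19 mm from the centre, tips 18 mm above the underside. 45 g. Origin: centre of underside, z up. Starts points up on the ware board, any yaw. An arm can be pinched from above 16 mm out from the centre
- bowl: small cream ceramic bowl, nearly straight-sided, open at the top: 62 mm across the rim, 53 mm across its flat base, 42 mm tall, wall 4 mm. 90 to 140 g. Origin: centre of underside, z up. Starts upright on the ware board; can be grasped across its outside from above. On the stilt its underside is 18 mm above the shelf
- cone_pack: witness cone pack: reddish clay bar 70 mm long (its y), 22 mm wide (its x), 14 mm high, with a row of four slim white cones standing in it, leaning a little along the row; 47 mm tall in all. 80 g. Origin: centre of underside, z up. Starts upright on the ware board, its row within 0.85 rad of world y. Can be grasped from above across the bar's 22 mm, cones between the fingers
- jar: bystander: grey-blue jar with a green lid, 76 mm across, 52 mm tall, loose on the bench before one of the boards (on the robot's side); leave alone. Origin at the centre of its underside
- slip_bottle: bystander: ribbed grey-blue squeeze bottle with a yellow nozzle, 42 mm across, 76 mm tall, loose on the bench before the other board; leave alone. Origin at the centre of its underside
There are look-alikes about, which are no part of the job. What is shaped like the bowl but red is not meant.

How it is judged (in metres and radians):
At the end, for the whole second after the job is handed in: Upright, released, at rest on the shelf: flask 100-130 mm from each back prop, 15 mm of their line, square to 0.2 rad; stilt and cone pack 75-105 mm left and right of the front prop, 15 mm fore and aft, cone row to 0.2 rad; bowl on the stilt within 8 mm; props within 10 mm of their start (horizontal distance between flask and prop_back_left between 0.1 and 0.13 m and horizontal distance between flask and prop_back_right between 0.1 and 0.13 m and x of flask in the frame of prop_back_left between -0.015 and 0.015 m and angle between the y axis of each of flask, cone_pack and the y axis of shelf, either way round below 0.2 rad and z of flask in the frame of shelf between 0.032 and 0.041 m and y of stilt in the frame of prop_front between 0.075 and 0.105 m and x of stilt in the frame of prop_front between -0.015 and 0.015 m and z of stilt in the frame of shelf between 0.032 and 0.041 m and horizontal distance between bowl and stilt below 0.008 m and z of bowl in the frame of stilt between 0.014 and 0.022 m and y of cone_pack in the frame of prop_front between -0.105 and -0.075 m and x of cone_pack in the frame of prop_front between -0.015 and 0.015 m and z of cone_pack in the frame of shelf between 0.032 and 0.041 m and angle between each of flask, stilt, bowl, cone_pack's own z axis and vertical below 0.1 rad and linear speed of each of flask, stilt, bowl, cone_pack below 0.02 m/s and distance of each of prop_back_left, prop_back_right, prop_front from where it was at the start of the episode below 0.01 m); the robot touches nothing.
It fails at once if a prop is shifted by more than 10 mm or tipped (distance of any of prop_back_left, prop_back_right, prop_front from where it was at the start of the episode above 0.01 m or angle between any of prop_back_left, prop_back_right, prop_front's own z axis and vertical above 0.15 rad).
It fails at once if the lidded jar or the slip bottle is moved by more than 20 mm (distance of any of jar, slip_bottle from where it was at the start of the episode above 0.02 m).
It fails at once if a piece is dropped: it falls free of the fingers faster than 0.8 m/s (a drop of some 33 mm) ((linear speed of flask above 0.8 m/s and contact force between the fingers and flask below 0.05 N) or (linear speed of stilt above 0.8 m/s and contact force between the fingers and stilt below 0.05 N) or (linear speed of bowl above 0.8 m/s and contact force between the fingers and bowl below 0.05 N) or (linear speed of cone_pack above 0.8 m/s and contact force between the fingers and cone_pack below 0.05 N)).
It also fails if it takes over 115 s, if anything falls off the work surface, if the arm or the gripper's body presses on something with over 40 N, if the wrist force passes 120 N, or if a joint passes its speed limit or range.

## Robot

A 6-joint arm with a two-finger parallel gripper is mounted at the origin on the work surface. World frame = base frame: x ahead of the robot, y to its left, z up, the work surface at z = 0. Lengths are in m, angles in degrees, forces in N, time in s.
With the tool pointing down it reaches from about 0.3 to 0.75 m from the base axis. Payload 8.5 kg.
Tool frame: the origin (TCP) lies at the very end of the fingers, on their centre line; the grasp point (between the pads) lies 19 mm behind it (robot.grip_point_offset is the z of the grasp point in the tool frame, in m); z points along the fingers, y is the line along which they close (so a half turn about z gives the same grasp; the last joint's range is limited). The gripper opens to 88 mm and grips with 3 to 60 N. Pads are 18 mm wide; open, the fingers measure 123 mm over their backs; the gripper's body (75 mm by 187 mm) begins 45 mm behind the grasp point.
Start: joints at [-89.112, 21.807, 74.336, -0, 83.858, -12.336], TCP at [0.126, -0.535, 0.239] pointing down, gripper open.
Joint ranges: [-178.18, 178.18], [-50.72, 133.34], [12.68, 142.11], [-81.47, 261.47], [9.98, 163.14], [-165.26, 165.26]. Speed limits (degrees/s): [136.94, 136.94, 180, 180, 180, 180].

## Interface

Orientations are given as [roll, pitch, yaw] about the fixed x, y, z axes, in that order (R = Rz(yaw) Ry(pitch) Rx(roll)).
In Python, from station import telemetry, eyes, robot gives the robot as it stands.
- The arm moves only by the shell command python3 -m crank 'ROWS' [FORCE]. ROWS is JSON, a list that holds one entry, the list of rows, each a list of 5 numbers: the shift along the tool's x, y, z normalised to -1 to 1, where 1 is 0.8 m, then the turn about the tool's z normalised to -1 to 1, where 1 is pi/2 rad, then the opening, from 0 (shut) to 1 (fully open). A call has 1 to 12 rows; each row is the pose to reach, as a shift and turn from the pose commanded when the call began, along the tool's axes at that moment; what a row does not reach only later rows make up. A row lasts 1/8 s, in which the tool goes at most 62.5 mm and 10.7 degrees, less where a joint would pass 70% of its speed; a pose out of reach is approached as far as the arm can. A call with a number of a shift or a turn outside -1 to 1 is refused whole. A call with a gripper value outside its range is refused whole. The fingers move at their own pace and stop on an object; FORCE is the grip in N (left out, the last holds). Time passes only in rows, so rows that repeat a pose let the fingers close. It gives the time, the measured TCP pose, the force, the opening and the grip force at its end, in the units of the state.
- telemetry.get_state(): the state, without advancing time (a new reading comes with each control period).
- eyes.grab_frame(name): name is "scene" or "top" or "wrist"; returns a dict with "pixels" (400x640x3 uint8, red, green, blue), "z_map" (400x640 float32, m along the optical axis (not along the pixel's ray), 0 where there is no reading), "intrinsics" (3x3 intrinsics, pixels), "R" (3x3) and "t" (3): a world point X has camera coordinates R X + t. Camera axes: x right, y down, z forward; pixel columns grow to the right and rows downward; lengths in m; the calibration is good to about 2 mm. A picture is of the moment at which its call begins.
- robot.close_job(): hands the job in; it is judged then, once.
The state is a dict: "clock": time; "joint_positions": joint angles; "dq": joint speeds; "effort": joint torques, N m; "eef_pos": TCP position; "eef_rot": TCP orientation; "force": force on the tool from outside, world axes, zero at the start; "torque": the same for the moment, N m; "gripper_width": finger opening in m; "gripper_force": force on a finger pad.
Only numpy, scipy, OpenCV 4.12 (cv2) and the standard library are available. Lean on these libraries where they do the work, as an engineer would, in place of code of your own. Each camera call takes 0.05 s, during which the arm holds its last target. There are 200 camera calls.

## Working session

There is one attempt and no reset: what is moved stays moved. The work goes in short steps, Python scripts to look and compute and a shell command to move; the robot and the scene stay as the last step left them, time stands still between calls to the robot, and variables do not carry over. Pictures are saved under pics/ and viewed, at most 14 in all, crops included, and the job is handed in when it is done.

```bash
ls; mkdir -p pics
cat > h.py <<'E'
import numpy as np, cv2
from station import telemetry, eyes, robot
def cloud(f):
    z=f["z_map"];K=np.array(f["intrinsics"]);v,u=np.mgrid[:z.shape[0],:z.shape[1]]
    c=np.stack([(u-K[0,2])/K[0,0]*z,(v-K[1,2])/K[1,1]*z,z],-1)
    P=(c-np.array(f["t"]))@np.array(f["R"]); P[z<=0]=np.nan
    return P
def save(f,n): cv2.imwrite("pics/"+n,f["pixels"][:,:,::-1])
E
python3 - <<'E'
from h import *
for n in ("scene","top"):
    f=eyes.grab_frame(n); save(f,n+"0.png"); np.savez("/tmp/"+n,P=cloud(f),rgb=f["pixels"])
print(telemetry.get_state(), robot.grip_point_offset)
E
```

```text
pics
{'clock': 0.1, 'joint_positions': array([-8.91108010e+01,  2.18379212e+01,  7.43758486e+01,  6.07811697e-04,
        8.38599732e+01, -1.23353565e+01]), 'dq': array([-0.01914131, -0.02814838, -0.07129982, -0.06128555,  0.03661868,
        0.00461562]), 'effort': array([ 4.05606756e-03, -4.38655221e+01, -2.24913275e+01,  7.14207091e-02,
        3.41446570e-02, -6.59608099e-05]), 'eef_pos': array([ 0.12582303, -0.53517214,  0.23821896]), 'eef_rot': array([-1.79928088e+02, -1.63442642e-02,  1.32244798e+01]), 'force': array([-0.49564376, -0.3380437 ,  0.76280672]), 'torque': array([-0.04527437, -0.02518225, -0.02294388]), 'gripper_force': 0.0, 'gripper_width': 0.08834294570678129} -0.0187
```

View pics/top0.png

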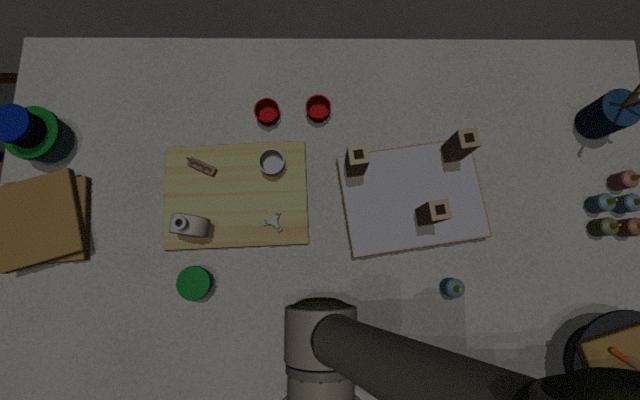

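View pics/scene0.png

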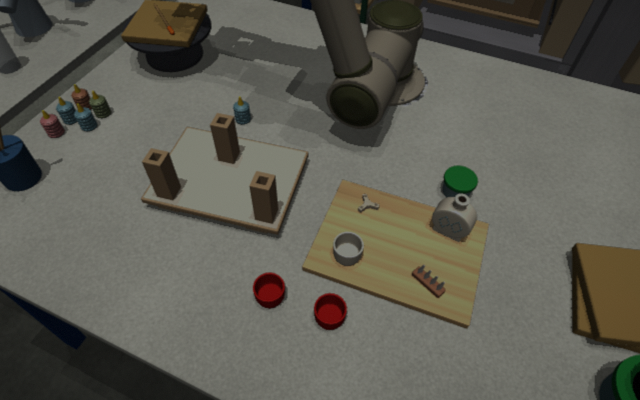

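The top view shows +x as up and +y as left. On the ware board are the flask (187,225), stilt (274,222), bowl (271,162) and cone pack (202,166). On the shelf are the props at (357,160), (461,145) and (434,212). The jar is at (194,283) and the bottle at (452,288).

Three things could be the bowl: the white one at (271,162), and red ones at (267,111) and (318,108). The white one on the board is meant, since red is excluded. The enlarged crop should confirm it.

```bash
cat > m.py <<'E'
from h import *
def rect(pts):
    (c,s,a)=cv2.minAreaRect((pts[:,:2]*1000).astype(np.float32)); return np.round(c,1),np.round(s,1),round(a,1)
d=np.load("/tmp/top.npz");P=d["P"];rgb=d["rgb"]
def reg(u0,v0,u1,v1,lo,hi):
    p=P[v0:v1,u0:u1].reshape(-1,3); return p[(p[:,2]>lo)&(p[:,2]<hi)]
def show(n,p): print(n,len(p),rect(p),"mean",np.round(p.mean(0)*1000,1),"z",np.round(np.percentile(p[:,2],[2,50,98])*1000,1))
show("shelf",reg(325,125,500,265,.030,.042))
show("board",reg(150,130,320,260,.010,.024))
for n,b in dict(pl=(340,135,380,185),pr=(438,120,485,168),pf=(410,192,455,232)).items(): show(n,reg(*b,.142,.165))
show("flask_neck",reg(160,205,220,245,.112,.140)); show("flask",reg(160,205,220,245,.028,.112))
show("stilt",reg(258,208,290,236,.023,.045))
show("bowl",reg(250,140,292,185,.05,.07))
show("cone",reg(180,148,222,182,.024,.036)); show("cones",reg(180,148,222,182,.036,.08))
show("jar",reg(170,260,220,305,.03,.07)); show("bottle",reg(435,270,470,300,.03,.09))
show("red1",reg(250,95,284,128,.03,.06));
E
python3 m.py; python3 -c "
import cv2
i=cv2.imread('pics/top0.png')[130:255,155:315];cv2.imwrite('pics/c1.png',cv2.resize(i,None,fx=4.5,fy=4.5,interpolation=2))"
```

```text
shelf 12243 (array([ 527.3, -206.6]), array([240.7, 321.3]), 9.3) mean [ 516.8 -202.7   37.1] z [34.  37.1 40.1]
board 12876 (array([530. , 210.7]), array([250.6, 340.2]), 3.2) mean [526.5 205.7  18.8] z [15.6 18.8 22.1]
pl 325 (array([590.4, -70.5]), array([40.8, 40. ]), 9.4) mean [589.7 -70.3 151.2] z [143.  151.8 154.4]
pr 364 (array([ 627.5, -297.6]), array([40.5, 41.9]), 8.6) mean [ 626.4 -296.   150.7] z [142.6 151.7 154. ]
pf 358 (array([ 478.6, -231.7]), array([40.1, 41.2]), 9.6) mean [ 478.1 -230.6  151. ] z [143.6 151.5 154.1]
flask_neck 172 (array([449.2, 297.3]), array([27.3, 29. ]), 3.3) mean [448.9 296.4 126.4] z [122.6 126.6 129.2]
flask 654 (array([448.3, 294.5]), array([79.4, 44.9]), 82.2) mean [445.7 281.7  91.9] z [ 58.4  95.9 106.8]
stilt 151 (array([467.7, 114.1]), array([46.6, 42.9]), 71.0) mean [463.6 113.9  30.7] z [25.  30.6 36.4]
bowl 193 (array([599.5, 121.2]), array([60.2, 60.1]), 19.9) mean [600.9 121.6  58.9] z [50.8 59.9 63.1]
cone 196 (array([601.6, 286.9]), array([69.9, 40.2]), 66.1) mean [590.8 287.7  32. ] z [25.4 32.5 35.3]
cones 89 (array([593.4, 290.5]), array([57.1,  8.4]), 64.5) mean [593.4 290.9  49.7] z [36.5 48.3 64.1]
jar 973 (array([323.7, 284.6]), array([74.3, 74.7]), 45.8) mean [323.8 283.4  52.3] z [47.6 52.5 55.4]
bottle 331 (array([ 320.6, -289.9]), array([40.1, 41.5]), 6.2) mean [ 321.  -286.2   51.2] z [33.3 50.9 74.4]
red1 220 (array([731.6, 139.6]), array([60.5, 60.3]), 73.5) mean [732.6 140.2  39.7] z [30.3 41.  45.5]
```

View pics/c1.png

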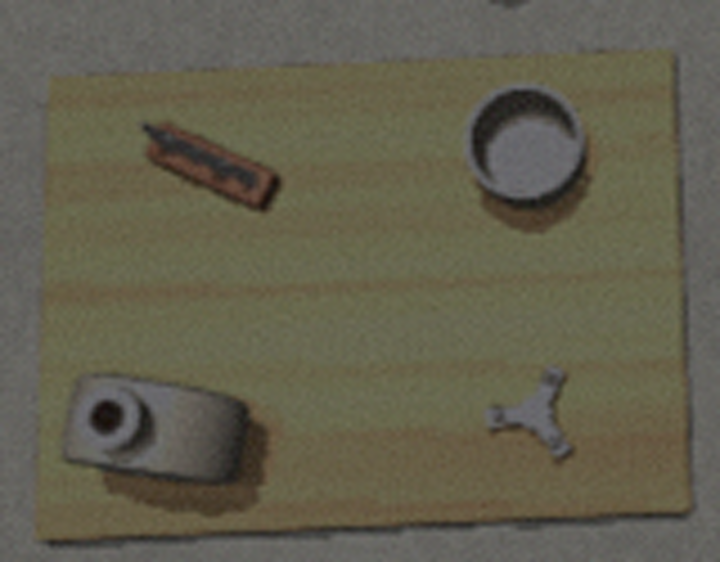

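Confirmed: the white bowl is at top-view pixel (271,162). The flask's long axis lies at about 82°, the cone row at about 63°, and one stilt arm points at about 98°. I'll hover over the stilt for a wrist look.

```bash
cat > go.py <<'E'
import sys,numpy as np
from scipy.spatial.transform import Rotation as Ro
from station import telemetry
def row(x,y,z,yaw):
    s=telemetry.get_state();R=Ro.from_euler("xyz",s["eef_rot"],degrees=True)
    d=R.inv().apply(np.array([x,y,z])/1000-s["eef_pos"])/.8
    dy=(yaw-s["eef_rot"][2]+180)%360-180
    print("row",np.round(d,4),"turn",round(-dy/90,4),"rows>=",np.ceil(max(np.linalg.norm(d)*.8/.0625,abs(dy)/10.7)),"at",np.round(s["eef_pos"]*1000,1),np.round(s["eef_rot"],2),"t",round(s["clock"],1))
if __name__=="__main__":
    for i in range(1,len(sys.argv),4): row(*map(float,sys.argv[i:i+4]))
E
python3 go.py 440 114 200 98
```

```text
row [ 0.5679 -0.7     0.0488] turn -0.942 rows>= 12.0 at [ 125.8 -535.2  238.2] [-1.7993e+02 -2.0000e-02  1.3220e+01] t 0.1
```

```bash
python3 -m crank '[[[0.568,-0.7,0.0,-0.942,1],[0.568,-0.7,0.0,-0.942,1],[0.568,-0.7,0.0,-0.942,1],[0.568,-0.7,0.0,-0.942,1],[0.568,-0.7,0.0,-0.942,1],[0.568,-0.7,0.0,-0.942,1],[0.568,-0.7,0.0,-0.942,1],[0.568,-0.7,0.0,-0.942,1],[0.568,-0.7,0.0,-0.942,1],[0.568,-0.7,0.0,-0.942,1],[0.568,-0.7,0.0,-0.942,1],[0.568,-0.7,0.0,-0.942,1]]]' 20; python3 go.py 440 114 180 98
```

```text
clock: 1.6
eef_pos: [0.4405, 0.1164, 0.2384]
eef_rot: [-180.0, -0.0, 98.2]
force: [0.6, -1.2, 0.3]
gripper_width: 0.0882
gripper_force: 0.0
row [-0.0029 -0.001   0.073 ] turn 0.0018 rows>= 1.0 at [440.5 116.4 238.4] [-1.7997e+02 -1.0000e-02  9.8160e+01] t 1.6
```

```bash
python3 -m crank '[[[0,0,0.07,0,1],[0,0,0.07,0,1],[0,0,0.07,0,1]]]'
python3 - <<'E'
from h import *
f=eyes.grab_frame("wrist"); save(f,"w1.png"); np.savez("/tmp/w1",P=cloud(f),rgb=f["pixels"])
P=cloud(f);m=(P[...,2]>.023)&(P[...,2]<.045)&(abs(P[...,0]-.467)<.04)&(abs(P[...,1]-.114)<.04)
v,u=np.nonzero(m);print(len(v),u.min(),u.max(),v.min(),v.max())
p=P[m]*1000
# fit star: grid over centre & yaw with distance transform
from scipy.optimize import minimize
def tmpl(c,n=None):
    x=p[:,:2]-c[:2];best=[]
    for k in range(3):
        a=c[2]+k*2*np.pi/3;e=np.array([np.cos(a),np.sin(a)]);s=np.clip(x@e,0,26)
        best.append(np.linalg.norm(x-np.outer(s,e),axis=1))
    return np.min(best,0)
r=[]
for a in np.radians(range(0,120,10)):
    o=minimize(lambda c:np.mean(tmpl(c)**2),[467,114,a],method="Nelder-Mead");r.append((o.fun,*o.x))
b=min(r);print(b[0],b[1:3],np.degrees(b[3])%120, np.percentile(p[:,2],[5,50,95]))
E
```

```text
clock: 1.98
eef_pos: [0.4407, 0.1134, 0.1842]
eef_rot: [179.9, 0.0, 98.0]
force: [-0.0, -0.5, 0.6]
gripper_width: 0.0878
gripper_force: 0.0
801 319 366 161 203
9.84000855067018 (np.float64(462.1196786257728), np.float64(115.84790715052011)) 96.16630727360624 [27.69301884 29.99700837 34.19246818]
```

View pics/w1.png

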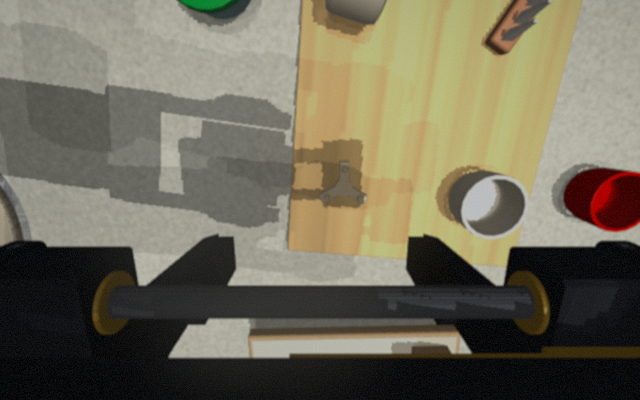

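The wrist view shows the stilt centred at (344,185) with its upward arm along tool x, which suits the pinch. The fit puts its centre at (462,116) with yaw 96°. I'm pinching the arm 16 mm out.

```bash
python3 go.py 460.4 131.7 60 96.2 460.4 131.7 21 96.2
```

```text
row [0.0194 0.0269 0.1557] turn 0.0196 rows>= 3.0 at [440.9 113.4 184.5] [1.7984e+02 2.0000e-02 9.7960e+01] t 2.0
row [0.0194 0.0268 0.2045] turn 0.0196 rows>= 3.0 at [440.9 113.4 184.5] [1.7984e+02 2.0000e-02 9.7960e+01] t 2.0
```

```bash
python3 -m crank '[[[0.0194,0.0269,0.07,0.02,0.5],[0.0194,0.0269,0.14,0.02,0.5],[0.0194,0.0269,0.18,0.02,0.5],[0.0194,0.0269,0.195,0.02,0.5],[0.0194,0.0269,0.204,0.02,0.5],[0.0194,0.0269,0.204,0.02,0.5],[0.0194,0.0269,0.204,0.02,0],[0.0194,0.0269,0.204,0.02,0],[0.0194,0.0269,0.204,0.02,0],[0.0194,0.0269,0.204,0.02,0],[0.0194,0.0269,0.204,0.02,0],[0.0194,0.0269,0.204,0.02,0]]]' 15; python3 go.py 460.4 131.7 220 96.2
```

```text
clock: 3.52
eef_pos: [0.4594, 0.1321, 0.0198]
eef_rot: [180.0, 0.0, 96.2]
force: [0.5, 0.4, 5.1]
gripper_width: 0.01
gripper_force: 15.0
row [-0.0006  0.0013 -0.2503] turn 0.0 rows>= 4.0 at [459.4 132.1  19.8] [179.97   0.    96.2 ] t 3.5
```

Width is 10 mm, so the arm is held. I'll lift and carry it to above the placing spot.

```bash
python3 -m crank '[[[0,0,-0.05,0,0],[0,0,-0.12,0,0],[0,0,-0.19,0,0],[0,0,-0.19,0,0]]]'; python3 go.py 461.5 -127.1 172 99.3
```

```text
clock: 4.03
eef_pos: [0.4605, 0.1322, 0.1748]
eef_rot: [179.6, 0.0, 96.2]
force: [-0.1, -0.4, -0.3]
gripper_width: 0.01
gripper_force: 15.0
row [-0.3223 -0.0339  0.0034] turn -0.0343 rows>= 5.0 at [460.5 132.2 174.8] [1.7958e+02 3.0000e-02 9.6210e+01] t 4.0
```

```bash
python3 -m crank '[[[-0.06,-0.007,0,-0.034,0],[-0.13,-0.014,0,-0.034,0],[-0.2,-0.021,0,-0.034,0],[-0.26,-0.028,0,-0.034,0],[-0.31,-0.033,0,-0.034,0],[-0.3223,-0.034,0,-0.034,0],[-0.3223,-0.034,0,-0.034,0],[-0.3223,-0.034,0,-0.034,0]]]'; python3 go.py 461.5 -127.1 39 99.3;  python3 - <<'E'
from h import *
f=eyes.grab_frame("wrist"); save(f,"w2.png")
P=cloud(f)
for n,c in dict(pf=(.4786,-.2317),pl=(.5904,-.0705)).items():
    m=(P[...,2]>.145)&(P[...,2]<.16)&(np.hypot(P[...,0]-c[0],P[...,1]-c[1])<.035)
    if m.sum()>20: print(n,m.sum(),cv2.minAreaRect((P[m][:,:2]*1000).astype(np.float32)))
E
```

```text
clock: 5.03
eef_pos: [0.4598, -0.1259, 0.1712]
eef_rot: [-180.0, -0.0, 99.3]
force: [0.2, 0.3, -1.1]
gripper_width: 0.0098
gripper_force: 15.0
row [-0.0019  0.0019  0.1652] turn 0.0004 rows>= 3.0 at [ 459.8 -125.9  171.2] [-1.7996e+02 -5.0000e-02  9.9340e+01] t 5.0
pl 4970 ((589.7362060546875, -70.38298797607422), (42.633235931396484, 40.471656799316406), 9.384272575378418)
```

View pics/w2.png

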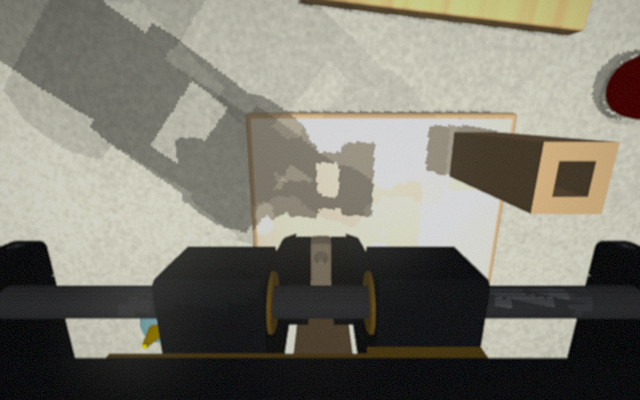

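The stilt arm is held between the fingertips at (320,250). The back-left prop's top is at (570,178) and matches the earlier measurement. Lowering.

```bash
python3 -m crank '[[[-0.0019,0.0019,0.06,0,0],[-0.0019,0.0019,0.11,0,0],[-0.0019,0.0019,0.14,0,0],[-0.0019,0.0019,0.155,0,0],[-0.0019,0.0019,0.161,0,0],[-0.0019,0.0019,0.164,0,0],[-0.0019,0.0019,0.166,0,0],[-0.0019,0.0019,0.166,0,0]]]'; python3 go.py 461.5 -127.1 38 99.3
```

```text
clock: 6.08
eef_pos: [0.4619, -0.1285, 0.0391]
eef_rot: [180.0, 0.0, 99.3]
force: [0.0, -0.2, -0.3]
gripper_width: 0.0095
gripper_force: 15.0
row [ 0.0019 -0.0002  0.0014] turn -0.0004 rows>= 1.0 at [ 461.9 -128.5   39.1] [1.7997e+02 3.0000e-02 9.9260e+01] t 6.1
```

```bash
python3 -m crank '[[[0,0,0.001,0,0],[0,0,0.0018,0,0],[0,0,0.0018,0,0],[0,0,0.0018,0,0.3],[0,0,0.0018,0,0.3],[0,0,0.0018,0,0.3],[0,0,-0.02,0,0.4],[0,0,-0.06,0,0.6],[0,0,-0.12,0,1],[0,0,-0.18,0,1],[0,0,-0.2,0,1],[0,0,-0.2,0,1]]]'; python3 go.py 435 121 200 96
```

```text
clock: 7.58
eef_pos: [0.462, -0.1286, 0.1995]
eef_rot: [179.9, 0.1, 99.3]
force: [0.8, -0.4, -0.7]
gripper_width: 0.083
gripper_force: 0.0
row [ 0.3133  0.0169 -0.001 ] turn 0.0363 rows>= 5.0 at [ 462.  -128.6  199.5] [1.7989e+02 8.0000e-02 9.9270e+01] t 7.6
```

```bash
python3 go.py 599.5 91 190 99.3
```

```text
row [0.2432 0.2138 0.012 ] turn -0.0004 rows>= 5.0 at [ 462.  -128.6  199.5] [1.7989e+02 8.0000e-02 9.9270e+01] t 7.6
```

```bash
python3 -m crank '[[[0.2432,0.2138,0.01,0,1],[0.2432,0.2138,0.01,0,1],[0.2432,0.2138,0.01,0,1],[0.2432,0.2138,0.01,0,1],[0.2432,0.2138,0.01,0,1],[0.2432,0.2138,0.01,0,1],[0.2432,0.2138,0.01,0,1],[0.2432,0.2138,0.01,0,1]]]'
python3 - <<'E'
from h import *
from scipy.optimize import minimize
f=eyes.grab_frame("wrist"); P=cloud(f)
m=(P[...,2]>.052)&(P[...,2]<.066)&(np.hypot(P[...,0]-.6,P[...,1]-.121)<.045)
p=(P[m][:,:2]*1000).astype(np.float32);print("bowl",len(p),cv2.minEnclosingCircle(p))
f=eyes.grab_frame("top"); P=cloud(f);save(f,"top2.png")
m=(P[...,2]>.042)&(P[...,2]<.06)&(np.hypot(P[...,0]-.464,P[...,1]+.143)<.04)
p=P[m]*1000;print("stilt",len(p),p.mean(0))
def cost(c):
    x=p[:,:2]-c[:2];b=[]
    for k in range(3):
        a=c[2]+k*2*np.pi/3;e=np.array([np.cos(a),np.sin(a)]);b.append(np.linalg.norm(x-np.outer(np.clip(x@e,0,26),e),axis=1))
    return np.mean(np.min(b,0)**2)
if len(p)>20: o=minimize(cost,[464,-143,1.73],method="Nelder-Mead");print(o.fun,o.x)
cv2.imwrite("pics/c2.png",cv2.resize(f["pixels"][120:260,150:500,::-1],None,fx=2.2,fy=2.2,interpolation=2))
E
python3 go.py 599.5 121.2 24 99.3
```

```text
clock: 8.57
eef_pos: [0.599, 0.0899, 0.1909]
eef_rot: [180.0, 0.0, 99.2]
force: [-0.5, -0.3, 0.4]
gripper_width: 0.088
gripper_force: 0.0
bowl 1057 ((599.1643676757812, 121.9307632446289), 30.744232177734375)
stilt 160 [ 464.10711813 -145.54383518   48.86285144]
9.903471184611664 [ 464.39176342 -145.34476757    1.74065436]
row [0.0381 0.0066 0.2088] turn -0.0012 rows>= 3.0 at [599.1  90.2 191. ] [179.98   0.    99.19] t 8.7
```

View pics/c2.png

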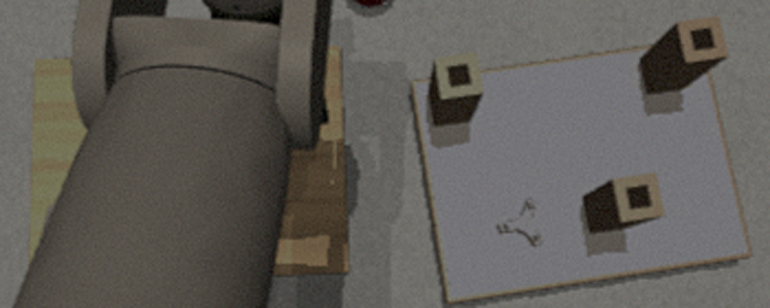

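The crop shows the stilt flat on the shelf at about (520,222), left of the front prop. Centre is about (464.4,−144.6). Next, the bowl.

```bash
python3 -m crank '[[[0.039,0.006,0.05,0,1],[0.039,0.006,0.1,0,1],[0.039,0.006,0.16,0,1],[0.039,0.006,0.19,0,1],[0.039,0.006,0.205,0,1],[0.039,0.006,0.208,0,1],[0.039,0.006,0.208,0,0],[0.039,0.006,0.208,0,0],[0.039,0.006,0.208,0,0],[0.039,0.006,0.208,0,0],[0.039,0.006,0.208,0,0]]]' 15; python3 go.py 599.5 121.2 24 99.3
```

```text
clock: 10.05
eef_pos: [0.5993, 0.1227, 0.025]
eef_rot: [179.9, 0.0, 99.3]
force: [-1.2, 0.7, 6.1]
gripper_width: 0.0606
gripper_force: 14.9
row [-0.0019 -0.0001  0.0013] turn -0.0004 rows>= 1.0 at [599.3 122.7  25. ] [1.7993e+02 1.0000e-02 9.9260e+01] t 10.1
```

```bash
python3 -m crank '[[[0,0,-0.05,0,0],[0,0,-0.12,0,0],[0,0,-0.19,0,0],[0,0,-0.21,0,0],[0,0,-0.21,0,0]]]'; python3 go.py 464.4 -144.6 185 99.3
```

```text
clock: 10.68
eef_pos: [0.5991, 0.1227, 0.1931]
eef_rot: [179.9, 0.0, 99.3]
force: [0.2, -0.7, -1.9]
gripper_width: 0.0605
gripper_force: 15.0
row [-0.3026 -0.22    0.0098] turn -0.0003 rows>= 5.0 at [599.1 122.7 193.1] [1.799e+02 1.000e-02 9.927e+01] t 10.7
```

```bash
python3 -m crank '[[[-0.06,-0.044,0,0,0],[-0.12,-0.088,0,0,0],[-0.18,-0.132,0,0,0],[-0.24,-0.176,0,0,0],[-0.29,-0.211,0,0,0],[-0.3026,-0.22,0,0,0],[-0.3026,-0.22,0,0,0],[-0.3026,-0.22,0,0,0]]]'
python3 - <<'E'
from h import *
f=eyes.grab_frame("wrist"); P=cloud(f);s=telemetry.get_state();t=s["eef_pos"]
print(t,s["clock"])
d=np.hypot(P[...,0]-t[0],P[...,1]-t[1])
m=(P[...,2]>t[2]+.025)&(P[...,2]<t[2]+.042)&(d<.036)
p=(P[m][:,:2]*1000).astype(np.float32);print("bowl",len(p),cv2.minEnclosingCircle(p) if len(p) else 0)
save(f,"w3.png")
E
python3 go.py 464.4 -143.8 60 99.3
```

```text
clock: 11.68
eef_pos: [0.4646, -0.1435, 0.1919]
eef_rot: [-180.0, -0.0, 99.3]
force: [0.2, 0.5, -1.4]
gripper_width: 0.0608
gripper_force: 15.0
[ 0.46462976 -0.14343547  0.19201087] 11.725
bowl 6105 ((464.1742858886719, -140.5355682373047), 35.45610427856445)
row [-0.0005 -0.0003  0.165 ] turn 0.0007 rows>= 3.0 at [ 464.6 -143.4  192. ] [-1.7998e+02 -3.0000e-02  9.9360e+01] t 11.7
```

View pics/w3.png

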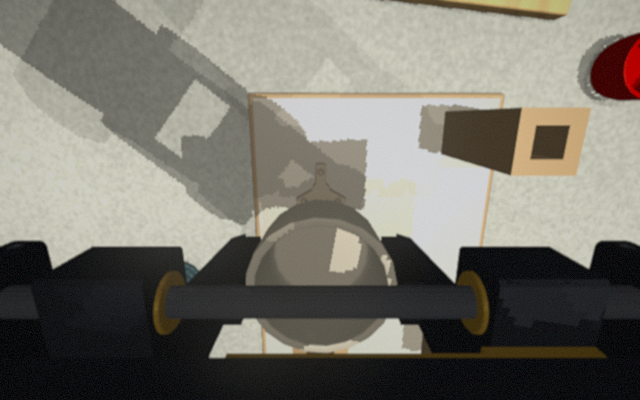

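The bowl is held level at (320,275), and the stilt's arm shows beyond it at (320,180). I'll check the offset from rim and arm extremes.

Run:
```python
from h import *
f=eyes.grab_frame("wrist"); P=cloud(f);t=telemetry.get_state()["eef_pos"]
a=np.radians(99.3);ex=np.array([np.cos(a),np.sin(a)]);ey=np.array([ex[1],-ex[0]])
q=P[...,:2]-t[:2];X=q@ex*1000;Y=q@ey*1000;Z=P[...,2]
for lo,hi,w in ((t[2]+.028,t[2]+.042,15),(.043,.056,12)):
    m=(Z>lo)&(Z<hi)&(abs(Y)<w)&(X>5)&(X<45);x=X[m];print(m.sum(),np.percentile(x,[50,90,98,100]).round(1),Y[m].mean().round(1),(Z[m].mean()*1000).round(1))
    if lo>.1:
        A=np.c_[2*X[m],2*Y[m],np.ones(m.sum())];s=np.linalg.lstsq(A,X[m]**2+Y[m]**2,rcond=None)[0];print(s[:2],np.sqrt(s[2]+s[0]**2+s[1]**2))
```

```text
1087 [27.4 29.5 29.9 30.4] 0.1 225.8
[13.26449989 -0.35812937] 16.598076430760017
219 [15.7 22.5 23.8 24. ] -1.2 48.3
```

```bash
python3 -m crank '[[[-0.0015,-0.0007,0.06,0,0],[-0.0015,-0.0007,0.11,0,0],[-0.0015,-0.0007,0.14,0,0],[-0.0015,-0.0007,0.153,0,0],[-0.0015,-0.0007,0.158,0,0],[-0.0015,-0.0007,0.161,0,0],[-0.0015,-0.0007,0.1625,0,0],[-0.0015,-0.0007,0.1625,0,0]]]'; python3 go.py 464.6 -144.6 61 99.3
```

```text
clock: 12.78
eef_pos: [0.464, -0.146, 0.0627]
eef_rot: [180.0, 0.0, 99.3]
force: [-0.3, 1.4, -1.1]
gripper_width: 0.0607
gripper_force: 15.0
row [0.0016 0.001  0.0021] turn -0.0004 rows>= 1.0 at [ 464.  -146.    62.7] [1.7997e+02 3.0000e-02 9.9260e+01] t 12.8
```

```bash
python3 -m crank '[[[0.0006,0,0.001,0,0],[0.0006,0,0.002,0,0],[0.0006,0,0.002,0,0]]]'; python3 go.py 464.6 -144.6 61 99.3
```

```text
clock: 13.15
eef_pos: [0.4639, -0.1454, 0.061]
eef_rot: [180.0, 0.0, 99.3]
force: [-1.1, 0.8, 2.4]
gripper_width: 0.0609
gripper_force: 15.0
row [ 0.0009  0.0011 -0.0001] turn -0.0004 rows>= 1.0 at [ 463.9 -145.4   61. ] [1.7999e+02 1.0000e-02 9.9270e+01] t 13.2
```

Force has gone from −1.1 to +2.4 N, so the bowl is touching the stilt. I'll release, and lift only after the fingers have opened.

```bash
python3 -m crank '[[[0,0,0.0003,0,0.8],[0,0,0.0003,0,0.85],[0,0,0.0003,0,0.9],[0,0,0,0,0.95],[0,0,-0.02,0,1],[0,0,-0.06,0,1],[0,0,-0.12,0,1],[0,0,-0.17,0,1],[0,0,-0.17,0,1]]]'; python3 go.py 593 240 210 63 593.4 260 200 63
```

```text
clock: 14.28
eef_pos: [0.4647, -0.1459, 0.1993]
eef_rot: [179.7, 0.2, 99.3]
force: [-0.4, -0.3, -0.2]
gripper_width: 0.0881
gripper_force: 0.0
row [ 0.4502  0.236  -0.0141] turn 0.403 rows>= 7.0 at [ 464.7 -145.9  199.3] [179.75   0.22  99.27] t 14.3
row [ 0.4748  0.2405 -0.0016] turn 0.403 rows>= 7.0 at [ 464.7 -145.9  199.3] [179.75   0.22  99.27] t 14.3
```

```bash
python3 -m crank '[[[0.465,0.225,-0.003,0.403,1],[0.465,0.225,-0.003,0.403,1],[0.465,0.225,-0.003,0.403,1],[0.465,0.225,-0.003,0.403,1],[0.465,0.225,-0.003,0.403,1],[0.465,0.225,-0.003,0.403,1],[0.465,0.225,-0.003,0.403,1],[0.465,0.225,-0.003,0.403,1],[0.465,0.225,-0.003,0.403,1]]]'
python3 - <<'E'
from h import *
f=eyes.grab_frame("wrist"); P=cloud(f);save(f,"w4.png");print(telemetry.get_state()["eef_pos"])
m=(P[...,2]>.027)&(P[...,2]<.036)&(np.hypot(P[...,0]-.592,P[...,1]-.288)<.05)
rgb=f["pixels"].astype(int);m&=(rgb[...,0]-rgb[...,2]>15)
print("bar",m.sum(),cv2.minAreaRect((P[m][:,:2]*1000).astype(np.float32)))
m=(P[...,2]>.026)&(P[...,2]<.036)&(np.hypot(P[...,0]-.592,P[...,1]-.288)<.05)
print("bar",m.sum(),cv2.minAreaRect((P[m][:,:2]*1000).astype(np.float32)))
f=eyes.grab_frame("top");P=cloud(f)
m=(P[...,2]>.085)&(P[...,2]<.106)&(np.hypot(P[...,0]-.4645,P[...,1]+.1446)<.05)
print("bowl",m.sum(),cv2.minEnclosingCircle((P[m][:,:2]*1000).astype(np.float32)),np.median(P[m][:,2]))
E
```

```text
clock: 15.4
eef_pos: [0.5812, 0.2503, 0.1979]
eef_rot: [-179.9, 0.1, 63.0]
force: [0.3, -0.2, 0.1]
gripper_width: 0.0879
gripper_force: 0.0
[0.58129448 0.2497303  0.19837964]
bar 1346 ((592.7471313476562, 291.85009765625), (69.88507843017578, 21.986007690429688), 65.80558013916016)
bar 1346 ((592.7471313476562, 291.85009765625), (69.88507843017578, 21.986007690429688), 65.80558013916016)
bowl 208 ((464.45172119140625, -146.57594299316406), 31.067291259765625) 0.09590871300338977
```

View pics/w4.png

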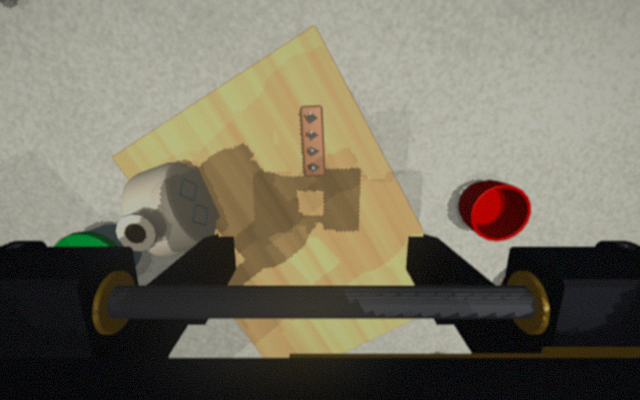

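The bowl stands on the stilt with its rim at 96 mm. The cone pack is at (312,140) in the wrist view, with its bar at (592.7,291.9) and 65.8°. Picking it up.

```bash
python3 go.py 592.7 291.9 22 65.8
```

```text
row [ 0.0538 -0.0115  0.2209] turn -0.0321 rows>= 3.0 at [581.4 249.5 198.7] [-1.7996e+02  5.0000e-02  6.2910e+01] t 15.5
```

```bash
python3 -m crank '[[[0.0538,-0.0115,0.04,-0.032,0.6],[0.0538,-0.0115,0.1,-0.032,0.5],[0.0538,-0.0115,0.16,-0.032,0.5],[0.0538,-0.0115,0.2,-0.032,0.5],[0.0538,-0.0115,0.216,-0.032,0.5],[0.0538,-0.0115,0.221,-0.032,0.5],[0.0538,-0.0115,0.221,-0.032,0.2],[0.0538,-0.0115,0.221,-0.032,0],[0.0538,-0.0115,0.221,-0.032,0],[0.0538,-0.0115,0.221,-0.032,0],[0.0538,-0.0115,0.221,-0.032,0]]]' 15; python3 go.py 592.7 291.9 22 65.8
```

```text
clock: 16.88
eef_pos: [0.5934, 0.2934, 0.0234]
eef_rot: [179.9, -0.1, 65.9]
force: [-0.8, -1.8, 5.7]
gripper_width: 0.0218
gripper_force: 15.0
row [-0.002  -0.      0.0018] turn 0.0009 rows>= 1.0 at [593.4 293.4  23.4] [ 1.7992e+02 -6.0000e-02  6.5880e+01] t 16.9
```

```bash
python3 -m crank '[[[0,0,-0.04,0,0],[0,0,-0.1,0,0],[0,0,-0.17,0,0],[0,0,-0.215,0,0],[0,0,-0.215,0,0]]]'; python3 go.py 493.1 -320.5 192 99.3
```

```text
clock: 17.5
eef_pos: [0.5937, 0.2936, 0.1972]
eef_rot: [179.8, -0.2, 65.9]
force: [-0.4, -0.0, -1.5]
gripper_width: 0.0217
gripper_force: 15.0
row [-0.752   0.1989  0.0045] turn -0.3713 rows>= 10.0 at [593.7 293.6 197.2] [179.76  -0.21  65.88] t 17.5
```

```bash
python3 -m crank '[[[-0.06,0.016,0,-0.037,0],[-0.13,0.034,0,-0.074,0],[-0.2,0.053,0,-0.11,0],[-0.27,0.071,0,-0.15,0],[-0.34,0.09,0,-0.19,0],[-0.41,0.108,0,-0.22,0],[-0.48,0.127,0,-0.26,0],[-0.55,0.145,0,-0.3,0],[-0.62,0.164,0,-0.34,0],[-0.69,0.183,0,-0.371,0],[-0.752,0.199,0,-0.371,0],[-0.752,0.199,0,-0.371,0]]]'; python3 go.py 493.1 -320.5 43 99.3
```

```text
clock: 19.0
eef_pos: [0.4909, -0.3234, 0.1919]
eef_rot: [-179.9, -0.1, 99.0]
force: [0.7, 0.7, -0.6]
gripper_width: 0.022
gripper_force: 15.0
row [0.0028 0.0036 0.1862] turn -0.0031 rows>= 3.0 at [ 490.9 -323.4  191.9] [-1.7988e+02 -1.4000e-01  9.9020e+01] t 19.0
```

```bash
python3 -m crank '[[[0.004,0.0036,0.06,-0.003,0],[0.004,0.0036,0.12,-0.003,0],[0.004,0.0036,0.16,-0.003,0],[0.004,0.0036,0.177,-0.003,0],[0.004,0.0036,0.184,-0.003,0],[0.004,0.0036,0.186,-0.003,0],[0.004,0.0036,0.1875,-0.003,0],[0.004,0.0036,0.1875,-0.003,0]]]'; python3 go.py 493.1 -320.5 40.5 99.3
```

```text
clock: 20.0
eef_pos: [0.4948, -0.3174, 0.0449]
eef_rot: [180.0, 0.0, 99.5]
force: [-0.1, -0.3, -1.0]
gripper_width: 0.0218
gripper_force: 15.0
row [-0.0034 -0.0027  0.0055] turn 0.0026 rows>= 1.0 at [ 494.8 -317.4   44.9] [1.7997e+02 5.0000e-02 9.9530e+01] t 20.0
```

```bash
python3 -m crank '[[[-0.003,-0.0025,0.002,0,0],[-0.003,-0.0025,0.0035,0,0],[-0.003,-0.0025,0.0045,0,0],[-0.003,-0.0025,0.0045,0,0]]]'; python3 go.py 493.1 -320.5 40.5 99.3
```

```text
clock: 20.5
eef_pos: [0.4929, -0.3202, 0.0414]
eef_rot: [-180.0, 0.0, 99.5]
force: [-2.5, 0.2, 5.9]
gripper_width: 0.0218
gripper_force: 15.0
row [-0.0004  0.0001  0.0011] turn 0.0026 rows>= 1.0 at [ 492.9 -320.2   41.4] [-1.800e+02  4.000e-02  9.953e+01] t 20.5
```

Contact at 5.9 N. Releasing and going up.

```bash
python3 -m crank '[[[0,0,0,0,0.35],[0,0,0,0,0.45],[0,0,0,0,0.5],[0,0,-0.02,0,0.5],[0,0,-0.06,0,0.5],[0,0,-0.12,0,1],[0,0,-0.18,0,1],[0,0,-0.2,0,1],[0,0,-0.2,0,1]]]'; python3 go.py 444 240 210 82
```

```text
clock: 21.62
eef_pos: [0.4934, -0.3201, 0.2028]
eef_rot: [179.9, 0.2, 99.5]
force: [0.0, 0.4, -0.3]
gripper_width: 0.0822
gripper_force: 0.0
row [ 0.7007  0.0552 -0.011 ] turn 0.1949 rows>= 9.0 at [ 493.4 -320.1  202.8] [1.7988e+02 1.7000e-01 9.9540e+01] t 21.6
```

```bash
python3 -m crank '[[[0.7,0.055,-0.02,0.195,1],[0.7,0.055,-0.02,0.195,1],[0.7,0.055,-0.02,0.195,1],[0.7,0.055,-0.02,0.195,1],[0.7,0.055,-0.02,0.195,1],[0.7,0.055,-0.02,0.195,1],[0.7,0.055,-0.02,0.195,1],[0.7,0.055,-0.02,0.195,1],[0.7,0.055,-0.02,0.195,1],[0.7,0.055,-0.02,0.195,1],[0.7,0.055,-0.02,0.195,1]]]'
python3 - <<'E'
from h import *
f=eyes.grab_frame("wrist"); P=cloud(f);save(f,"w5.png");print(telemetry.get_state()["eef_pos"])
r=np.hypot(P[...,0]-.448,P[...,1]-.295)<.065
for lo,hi in ((.117,.135),(.028,.106),(.05,.075),(.075,.106)):
    m=r&(P[...,2]>lo)&(P[...,2]<hi)
    if m.sum()>10: print(lo,m.sum(),cv2.minAreaRect((P[m][:,:2]*1000).astype(np.float32)),(P[m].mean(0)*1000).round(1))
f=eyes.grab_frame("top");P=cloud(f);cv2.imwrite("pics/c3.png",cv2.resize(f["pixels"][120:260,320:500,::-1],None,fx=4,fy=4,interpolation=2))
m=(P[...,2]>.046)&(P[...,2]<.1)&(np.hypot(P[...,0]-.4931,P[...,1]+.3205)<.05)
print("cone",m.sum(),cv2.minAreaRect((P[m][:,:2]*1000).astype(np.float32)))
for n,c in dict(pf=(.4786,-.2317),pl=(.5904,-.0705),pr=(.6275,-.2976)).items():
    m=(P[...,2]>.142)&(P[...,2]<.165)&(np.hypot(P[...,0]-c[0],P[...,1]-c[1])<.04)
    if m.sum()>20: print(n,m.sum(),cv2.minAreaRect((P[m][:,:2]*1000).astype(np.float32)))
E
```

```text
clock: 23.0
eef_pos: [0.4434, 0.2393, 0.2161]
eef_rot: [-179.9, 0.0, 82.0]
force: [0.5, -0.8, 0.0]
gripper_width: 0.088
gripper_force: 0.0
[0.44366223 0.23869807 0.21624408]
0.117 1255 ((448.0551452636719, 298.0191345214844), (28.354385375976562, 29.11013412475586), 81.99968719482422) [448.3 298.  126.1]
0.028 3381 ((448.252197265625, 297.8043212890625), (79.84491729736328, 44.00244140625), 82.08724975585938) [448.8 300.6  95.2]
0.05 19 ((448.289306640625, 297.7991943359375), (79.84491729736328, 43.07242202758789), 82.08724975585938) [451.1 315.9  74.4]
0.075 3362 ((448.25616455078125, 297.7708435058594), (79.69515991210938, 44.01290512084961), 82.04069519042969) [448.8 300.5  95.4]
cone 294 ((493.1429748535156, -321.77606201171875), (21.807945251464844, 68.0269546508789), 9.307604789733887)
pf 360 ((478.441650390625, -231.2835235595703), (40.21828842163086, 40.78923416137695), 8.770330429077148)
pl 327 ((590.5736083984375, -70.63587951660156), (40.69401550292969, 40.31203842163086), 8.930651664733887)
pr 362 ((627.5374755859375, -297.2769470214844), (40.271087646484375, 41.173431396484375), 9.248273849487305)
```

View pics/w5.png

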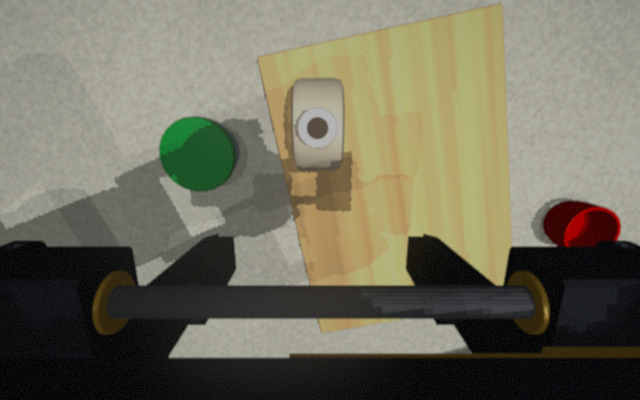

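View pics/c3.png

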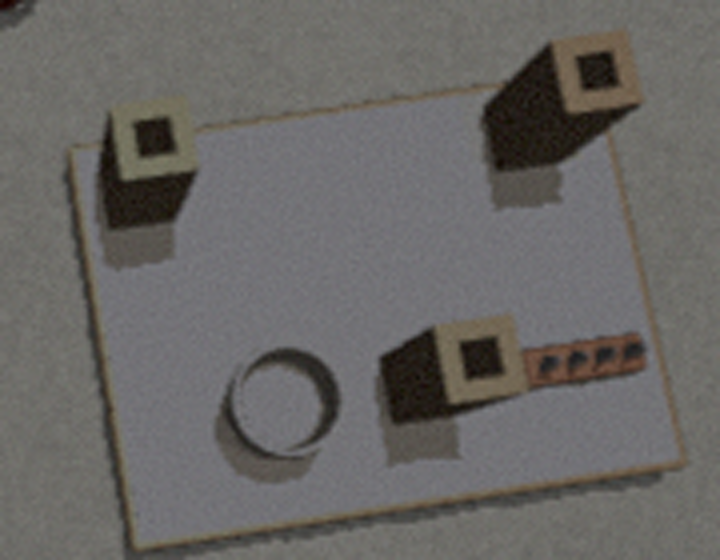

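Cone pack, bowl and props are all in place. The flask is at (318,125) in the wrist view, centred at (448.2,297.9) and 82°. Picking it up.

```bash
python3 go.py 448.2 297.9 68 82.05
```

```text
row [ 0.0745 -0.005   0.1855] turn -0.0018 rows>= 3.0 at [443.9 238.4 216.4] [-1.7995e+02  3.0000e-02  8.1880e+01] t 23.1
```

```bash
python3 -m crank '[[[0.06,-0.005,0,0,1],[0.0745,-0.005,0.02,0,1],[0.0745,-0.005,0.07,0,1],[0.0745,-0.005,0.12,0,1],[0.0745,-0.005,0.16,0,1],[0.0745,-0.005,0.18,0,1],[0.0745,-0.005,0.185,0,1],[0.0745,-0.005,0.185,0,0.3],[0.0745,-0.005,0.185,0,0],[0.0745,-0.005,0.185,0,0],[0.0745,-0.005,0.185,0,0],[0.0745,-0.005,0.185,0,0]]]' 30; python3 go.py 448.2 297.9 68 82.05
```

```text
clock: 24.6
eef_pos: [0.4483, 0.2992, 0.069]
eef_rot: [180.0, -0.0, 82.0]
force: [0.2, 0.3, 1.3]
gripper_width: 0.0436
gripper_force: 30.0
row [-0.0017  0.0002  0.0012] turn -0.0007 rows>= 1.0 at [448.3 299.2  69. ] [ 1.7996e+02 -2.0000e-02  8.1990e+01] t 24.6
```

```bash
python3 -m crank '[[[0,0,-0.03,0,0],[0,0,-0.09,0,0],[0,0,-0.16,0,0],[0,0,-0.215,0,0],[0,0,-0.215,0,0]]]'; python3 go.py 609 -184 240 99.3
```

```text
clock: 25.22
eef_pos: [0.4487, 0.2996, 0.2432]
eef_rot: [179.7, -0.2, 82.0]
force: [0.2, 0.3, -3.0]
gripper_width: 0.0435
gripper_force: 30.0
row [-0.5707  0.2826  0.0038] turn -0.1923 rows>= 9.0 at [448.7 299.6 243.2] [ 1.7973e+02 -1.6000e-01  8.2000e+01] t 25.2
```

```bash
python3 -m crank '[[[-0.05,0.025,0,-0.02,0],[-0.11,0.054,0,-0.04,0],[-0.17,0.084,0,-0.06,0],[-0.23,0.114,0,-0.08,0],[-0.29,0.144,0,-0.1,0],[-0.35,0.173,0,-0.13,0],[-0.41,0.203,0,-0.15,0],[-0.47,0.233,0,-0.17,0],[-0.53,0.262,0,-0.192,0],[-0.5707,0.2826,0,-0.192,0],[-0.5707,0.2826,0,-0.192,0],[-0.5707,0.2826,0,-0.192,0]]]'; python3 go.py 609 -184 90 99.3
```

```text
clock: 26.72
eef_pos: [0.6077, -0.1837, 0.2389]
eef_rot: [-179.8, -0.1, 99.3]
force: [0.2, 0.0, -3.8]
gripper_width: 0.0439
gripper_force: 30.0
row [-0.0011  0.002   0.1861] turn -0.0003 rows>= 3.0 at [ 607.7 -183.7  238.9] [-1.7985e+02 -1.3000e-01  9.9270e+01] t 26.7
```

```bash
python3 -m crank '[[[0,0.002,0.05,0,0],[0,0.002,0.1,0,0],[0,0.002,0.14,0,0],[0,0.002,0.165,0,0],[0,0.002,0.178,0,0],[0,0.002,0.184,0,0],[0,0.002,0.186,0,0],[0,0.002,0.186,0,0]]]'; python3 go.py 609 -184 87 99.3
```

```text
clock: 27.72
eef_pos: [0.6101, -0.1842, 0.0925]
eef_rot: [180.0, 0.0, 99.3]
force: [-0.6, -0.2, -3.4]
gripper_width: 0.0437
gripper_force: 30.0
row [ 0.0005 -0.0013  0.0069] turn -0.0003 rows>= 1.0 at [ 610.1 -184.2   92.5] [1.7995e+02 3.0000e-02 9.9270e+01] t 27.7
```

```bash
python3 -m crank '[[[0,-0.001,0.002,0,0],[0,-0.001,0.004,0,0],[0,-0.001,0.006,0,0],[0,-0.001,0.006,0,0],[0,-0.001,0.006,0,0]]]'; python3 go.py 609 -184 87 99.3
```

```text
clock: 28.35
eef_pos: [0.6091, -0.1843, 0.0871]
eef_rot: [-180.0, -0.0, 99.3]
force: [0.4, 0.5, -3.0]
gripper_width: 0.0439
gripper_force: 30.0
row [ 0.0004 -0.      0.0001] turn -0.0004 rows>= 1.0 at [ 609.1 -184.3   87.1] [-180.     -0.     99.26] t 28.4
```

Not touching yet; a little lower.

```bash
python3 -m crank '[[[0,0,0.001,0,0],[0,0,0.0015,0,0],[0,0,0.0015,0,0]]]'; python3 go.py 609 -184 86 99.3
```

```text
clock: 28.72
eef_pos: [0.6092, -0.1843, 0.087]
eef_rot: [180.0, 0.0, 99.3]
force: [-2.2, 1.1, 5.2]
gripper_width: 0.0436
gripper_force: 29.9
row [ 0.0005 -0.0001  0.0012] turn -0.0003 rows>= 1.0 at [ 609.2 -184.3   87. ] [1.7996e+02 4.0000e-02 9.9270e+01] t 28.7
```

```bash
python3 -m crank '[[[0,0,0,0,0.6],[0,0,0,0,0.7],[0,0,0,0,0.8],[0,0,0,0,0.85],[0,0,-0.02,0,0.85],[0,0,-0.07,0,0.85],[0,0,-0.13,0,0.85],[0,0,-0.19,0,0.85],[0.06,0,-0.22,0,0.85],[0.13,0.0,-0.22,0,0.85],[0.2,0.0,-0.22,0,0.85],[0.27,0.0,-0.22,0,0.85]]]'; python3 -m crank '[[[0.07,0,0,0,0.85],[0.14,0,0,0,0.85],[0.2,0,0,0,0.85],[0.2,0,0,0,0.85],[0.2,0,0,0,0.85]]]'
python3 - <<'E'
from h import *
f=eyes.grab_frame("top");P=cloud(f);cv2.imwrite("pics/c4.png",cv2.resize(f["pixels"][120:260,320:500,::-1],None,fx=4,fy=4,interpolation=2))
a=np.radians(9.28);ex=np.array([np.cos(a),np.sin(a)]);ey=np.array([-ex[1],ex[0]])
C={}
for n,(c,lo,hi,r) in dict(pf=((.4786,-.2317),.142,.165,.04),pl=((.5904,-.0705),.142,.165,.04),pr=((.6275,-.2976),.142,.165,.04),flask=((.609,-.184),.05,.165,.055),neck=((.609,-.184),.138,.165,.05),cone=((.4931,-.3205),.046,.1,.05),bowl=((.4645,-.1446),.085,.106,.05)).items():
    m=(P[...,2]>lo)&(P[...,2]<hi)&(np.hypot(P[...,0]-c[0],P[...,1]-c[1])<r)
    b=cv2.minAreaRect((P[m][:,:2]*1000).astype(np.float32));C[n]=np.array(b[0]);print(n,m.sum(),np.round(b[0],1),np.round(b[1],1),round(b[2],1),np.median(P[m][:,2]).round(3))
for n,o in (("flask","pl"),("flask","pr"),("neck","pl"),("cone","pf"),("bowl","pf")): d=C[n]-C[o];print(n,o,d@ex,d@ey)
print(telemetry.get_state()["clock"])
E
```

```text
clock: 30.22
eef_pos: [0.5737, 0.0306, 0.2633]
eef_rot: [179.9, 0.0, 99.3]
force: [0.9, 0.2, 0.0]
gripper_width: 0.0748
gripper_force: 0.0
clock: 30.85
eef_pos: [0.5486, 0.1863, 0.2627]
eef_rot: [179.9, 0.0, 99.3]
force: [0.5, 0.6, -0.9]
gripper_width: 0.075
gripper_force: 0.0
pf 363 [ 478.5 -231.6] [40.2 41.5] 9.3 0.152
pl 331 [590.6 -70.5] [40.8 40.3] 9.1 0.152
pr 363 [ 627.4 -297. ] [40.3 42.1] 8.4 0.151
flask 938 [ 608.4 -185.4] [44.2 82.6] 8.7 0.114
neck 164 [ 609.1 -185.5] [28.2 28.8] 65.1 0.145
cone 293 [ 493.1 -321.9] [22.  68.4] 8.9 0.051
bowl 211 [ 463.2 -146.3] [59.3 60.1] 1.1 0.096
flask pl -1.0432535967597047 -116.30260340398993
flask pr -0.7800261007890157 113.25172478950905
neck pl -0.35668937108159326 -116.48827335386201
cone pf -0.1801683321152172 -91.45158028542563
bowl pf -1.396575642354021 86.65694812238203
30.9
```

View pics/c4.png

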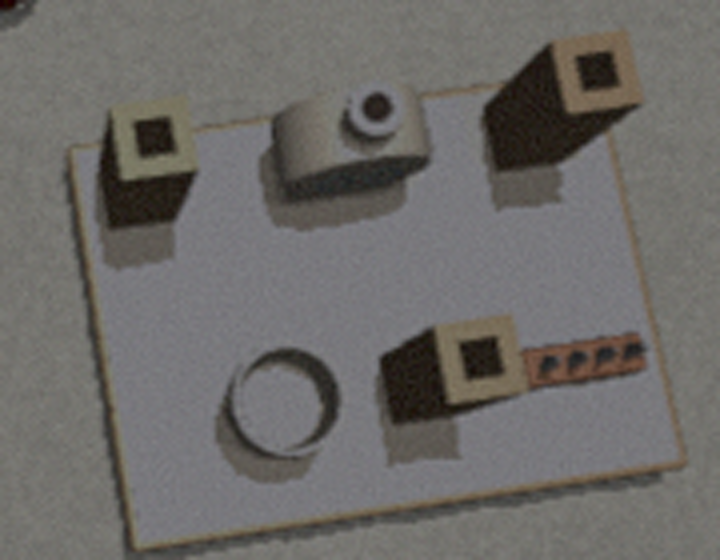

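The last view shows the flask (350,140) midway between the back props, the bowl level (285,402), and the cone row (585,360) parallel to the front edge. All measured positions are within tolerance.

```bash
python3 -c "
from station import robot
print(robot.close_job())"
```

```text
the job is handed in; nothing more can be done
None
```

The job is handed in at about 31 s: flask, stilt with bowl, and cone pack are all on the shelf within tolerance by my last camera measurements (the stilt was last measured before the bowl went on), the props have not moved, and I got no verdict back.

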